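# Power the drinks chiller and hold its lid for loading

### The job

Get the drinks chiller ready for loading: plug its orange power pack fully home into the socket of the grey power dock and let go of it, then raise the chiller's lid by its brass handle to half open, 45 degrees from shut. The lid falls shut by itself, so finish while still holding it still at that angle with the fingers, and leave the other things on the counter where they stand.

Things in the scene. Friction and masses are not known exactly. Their poses are not given: they have to be found in the camera images.
- pack: the chiller's power pack, a block plug: orange head 40 (its x) x 56 (its y) x 50 mm tall over a narrower black plug 32 (x) x 48 (y) x 30 mm tall whose lowest 4 mm are 2 mm slimmer on every side; 80 mm tall in all, about 0.22 kg, loose, starts standing upright on its plug. Origin: centre of the underside, z up
- pack_shoulder (a point): centre of the pack's shoulder, the underside of the orange head, 30 mm above the pack's origin; axes as the pack's
- dock: the power dock, a fixed grey block 100 x 100 x 45 mm with one oblong socket in the middle of its top inside a brass frame line: opening 35 (its x) x 51 (its y) mm with a 3 mm chamfered mouth, 35 mm deep, so the pack's plug goes right in (long side along long side, either way round) until the orange head rests on the dock's top. Origin: centre of the underside, z up
- dock_mouth (a point): centre of the socket's mouth at the dock's top face, 45 mm above the counter; axes as the dock's
- chiller: the drinks chiller, a fixed navy blue open-topped chest 240 (its x) x 220 (its y) x 120 mm tall; its -x side is the front, facing the robot. Origin: centre of the underside, z up
- lid (a joint): angle of the chiller's lid in rad: 0 shut, grows as the front edge rises, 0.785 is 45 degrees, stop at 1.4. The lid is navy, 240 x 220 x 14 mm, about 0.4 kg, hinged along the chest's far top edge; it swings freely and falls shut when let go (about 2 N at the handle holds it). Starts shut
- lid_handle (a point): middle of the lid's brass bar handle: a round bar 12 mm thick and 110 mm long between two posts, along the lid's y, its centre line 35 mm above the lid's top face and 210 mm from the hinge line (30 mm behind the lid's front edge). Axes turn with the lid and are the chiller's when shut
- lid_hinge (a point): middle of the lid's hinge line (the y axis here) on the lid's underside, at the chest's far top edge, 120 mm above the counter; the handle's centre line lies 49 mm above it when shut. Opening turns the lid by a positive angle about this y axis
- amber_bottle: bystander: amber glass bottle with black cap, 68 mm diameter, 200 mm tall, loose; origin at the centre of its underside, z up
- green_bottle: bystander: green glass bottle with brass cap, 68 mm diameter, 200 mm tall, loose; origin at the centre of its underside, z up
- mug: bystander: white mug, 80 mm diameter, 85 mm tall, loose; origin at the centre of its underside, z up
- nut_jar: bystander: jar with tan contents and steel cap, 72 mm diameter, 95 mm tall, loose; origin at the centre of its underside, z up
- bowl: bystander: small white bowl, 120 mm diameter, 50 mm tall, loose; origin at the centre of its underside, z up
- can: bystander: red drinks can, 66 mm diameter, 115 mm tall, loose; origin at the centre of its underside, z up
Mind the look-alikes: they are no part of the job. Leave any green or purple look-alike of the dock alone.

How it is judged (in metres and radians):
On the way, in this order (a step that is already met when the one before it is completed fails the run):
1. the power pack is plugged fully home in the dock and released, with the lid still shut (horizontal distance between pack_shoulder and dock_mouth below 0.005 m and z of pack_shoulder in the frame of dock_mouth between -0.004 and 0.004 m and angle between the x axis of pack and the x axis of dock, either way round below 0.12 rad and angle between pack's own z axis and vertical below 0.06 rad and contact force between the fingers and pack below 0.1 N and value of joint lid below 0.08 rad), for 0.2 s.
2. the fingers hold the lid at 45 degrees (value of joint lid between 0.68 and 0.89 rad and contact force between the fingers and lid above 0.4 N), for 0.2 s.
At the end, for the whole second after the job is handed in: Pack home in the socket and released (within 5 mm sideways, 4 mm in height, 0.12 rad turn, 0.06 rad tilt). Lid at 39 to 51 degrees (0.68 to 0.89 rad), under 0.08 rad/s, held by the fingers (over 0.4 N). Bystanders upright (0.3 rad) and within 40 mm of their starts (all of step 2 and horizontal distance between pack_shoulder and dock_mouth below 0.005 m and z of pack_shoulder in the frame of dock_mouth between -0.004 and 0.004 m and angle between the x axis of pack and the x axis of dock, either way round below 0.12 rad and angle between pack's own z axis and vertical below 0.06 rad and contact force between the fingers and pack below 0.1 N and velocity of joint lid between -0.08 and 0.08 rad/s and distance of each of amber_bottle, green_bottle, mug, nut_jar, bowl, can from where it was at the start of the episode below 0.04 m and angle between each of amber_bottle, green_bottle, mug, nut_jar, bowl, can's own z axis and vertical below 0.3 rad); the arm keeps its last pose, push and grip.
It fails at once if a bystander is shoved more than 40 mm or tipped over (not (distance of amber_bottle from where it was at the start of the episode below 0.04 m) or not (angle between amber_bottle's own z axis and vertical below 0.3 rad) or not (distance of green_bottle from where it was at the start of the episode below 0.04 m) or not (angle between green_bottle's own z axis and vertical below 0.3 rad) or not (distance of mug from where it was at the start of the episode below 0.04 m) or not (angle between mug's own z axis and vertical below 0.3 rad) or not (distance of nut_jar from where it was at the start of the episode below 0.04 m) or not (angle between nut_jar's own z axis and vertical below 0.3 rad) or not (distance of bowl from where it was at the start of the episode below 0.04 m) or not (angle between bowl's own z axis and vertical below 0.3 rad) or not (distance of can from where it was at the start of the episode below 0.04 m) or not (angle between can's own z axis and vertical below 0.3 rad)).
It also fails if it takes over 64 s, if anything falls off the work surface, if the arm or the gripper's body presses on something with over 40 N, if the wrist force passes 120 N, or if a joint passes its speed limit or range.

### The arm

A 6-joint arm with a two-finger parallel gripper is mounted at the origin on the work surface. World frame = base frame: x ahead of the robot, y to its left, z up, the work surface at z = 0. Lengths are in mm, angles in rad, forces in N, time in s.
With the tool pointing down it reaches from about 275 to 850 mm from the base axis. Payload 5.2 kg.
Tool frame: the origin (TCP) lies at the very end of the fingers, on their centre line; the grasp point (between the pads) lies 19 mm behind it; z points along the fingers, y is the direction in which the jaws open and shut (so a half turn about z gives the same grasp; the last joint's range is limited). The gripper opens to 85 mm and grips with 20 to 120 N. Pads are 22 mm wide; open, the fingers measure 114 mm over their backs; the gripper's body (76 mm by 85 mm) begins 54 mm behind the grasp point. The pads swing forward as they close: fully open they stand 13 mm farther back than shut.
Start: joints at [-1.419, 0.259, 1.535, -0, 1.348, -0.203], TCP at [191.092, -515.741, 231.31] pointing down, gripper open.
Joint ranges: [-3.14, 3.14], [-0.91, 2.08], [0.19, 2.58], [-1.22, 4.36], [0.22, 2.71], [-3.12, 3.12]. Speed limits (rad/s): [2.57, 2.57, 3.14, 3.14, 3.14, 3.14].

### API

Orientations are given as a unit quaternion [x, y, z, w].
In Python, from cell import r gives the robot as it stands.
- The arm moves only by the tool play_rows, never from a script. Its argument "rows" is a list of rows, each a list of 3 entries, a list of its own where there are three numbers: the shift along the tool's x, y, z in cm, then the turn, a rotation vector about the tool's x, y, z in rad, then the finger opening in cm, from 0 to 8.54. A call has 1 to 20 rows; each row is the pose to reach, as a shift and turn from the pose commanded when the call began, along the tool's axes at that moment; what a row does not reach only later rows make up. A row lasts 1/10 s, in which the tool goes at most 50 mm and 8.59 degrees, less where a joint would pass 70% of its speed; a pose out of reach is approached as far as the arm can. A call with a gripper value outside its range is refused whole. The fingers move at their own pace and stop on an object; "newtons" is the grip in N (left out, the last holds). Time passes only in rows, so rows that repeat a pose let the fingers close. It gives the time, the measured TCP pose, the force and the opening at its end, in the units of the state.
- r.observe(): the state, without advancing time (a new reading comes with each control period).
- r.read_camera(name): name is "side" or "top"; returns a dict with "img" (384x512x3 uint8, red, green, blue), "camera_matrix" (3x3 intrinsics, pixels), "world_from_camera" (4x4, takes a point from camera to world coordinates). Camera axes: x right, y up, looking along -z (the intrinsics and any distortion apply to the point x, -y, -z); pixel columns grow to the right and rows downward; lengths in mm; the calibration is good to about 2 mm. A picture is of the moment at which its call begins. There is no depth.
- r.sign_off(): hands the job in, once; it reports no verdict.
Trained networks look in a picture, given as the dict that the camera call returned (one of the last four; its "shot" number tells which), for a name from the list of things; names that differ only in an ending like _2 or _b are one class to them, and where a whole thing is asked for, a point or a joint stands for the part that bears it (a point fixed in the world has none). Each returns a list of dicts, best first, with "score" (0 to 1); they miss things now and then, are a little off and sometimes report something else, mostly with a low value. They report only what shows in the picture. A call takes as long as a camera call. They do not tell look-alikes from the thing itself.
- r.look_for(picture, target): "location" ([x, y, z] in mm, in the coordinates of the camera as it stood for that picture, good to about 4 mm: the middle of the surface that is visible of it).
- r.silhouettes(picture, target): "pixels" (384x512 bool, what is visible of it).
- r.mark_of(picture, target): "location" ([x, y, z] in mm, in the coordinates of the camera as it stood for that picture, good to about 4 mm: a listed point, or the origin of a listed thing).
The state is a dict: "time": time; "joint_positions": joint angles; "qvel": joint speeds; "tau": joint torques, N m; "position": TCP position; "orientation": TCP orientation; "ft_force": force on the tool from outside, world axes, zero at the start; "moment": the same for the moment, N m; "opening": opening from 0.0 (shut) to 1.0 (fully open).
Only numpy, scipy, OpenCV 4.12 (cv2) and the standard library are available. Lean on these libraries where they do the work, as an engineer would, in place of code of your own. Each camera call takes 0.05 s, during which the arm holds its last target. There are 200 camera calls.

## Working session

There is one attempt and no reset: what is moved stays moved. The work goes in short steps, Python scripts to look and compute and a tool call to move; the robot and the scene stay as the last step left them, time stands still between calls to the robot, and variables do not carry over. Pictures are saved under pics/ and viewed, about 8 in all and at most 12, crops included, and the job is handed in when it is done.

Besides the shell and the picture viewer there is one more tool, called after "Request:" as name(argument=value, ...), one argument or row to a line, values as JSON. play_rows: Moves the arm, as the interface text tells. Its arguments: {"type":"object","properties":{"rows":{"type":"array"},"newtons":{"type":"number"}},"required":["rows"]}

```bash
ls; mkdir -p pics; cat > h.py <<'E'
import numpy as np, cv2
from cell import r
from scipy.spatial.transform import Rotation as R
def w(p,loc):
    M=np.array(p["world_from_camera"]); return M[:3,:3]@np.array(loc)+M[:3,3]
def ray(p,uv,z):
    K=np.array(p["camera_matrix"]);M=np.array(p["world_from_camera"])
    d=np.linalg.inv(K)@np.array([uv[0],uv[1],1.]);d=M[:3,:3]@(d*[1,-1,-1]);o=M[:3,3]
    return o+d*(z-o[2])/d[2]
def proj(p,X):
    K=np.array(p["camera_matrix"]);M=np.array(p["world_from_camera"])
    c=M[:3,:3].T@(np.array(X,float)-M[:3,3]);q=K@(c*[1,-1,-1]);return q[:2]/q[2]
def save(p,n): cv2.imwrite("pics/"+n,cv2.cvtColor(p["img"],cv2.COLOR_RGB2BGR))
E
python3 - <<'E'
from h import *
s=r.observe();print(s)
for c in("side","top"):
    p=r.read_camera(c);save(p,c+"1.png")
    print(c,np.round(p["world_from_camera"],3).tolist(),np.round(p["camera_matrix"],1).tolist(),[k for k in p])
    for t in["pack","pack_shoulder","dock","dock_mouth","chiller","lid_handle","lid_hinge","amber_bottle","green_bottle","mug","nut_jar","bowl","can"]:
        print(t,[(np.round(w(p,d["location"])).tolist(),round(d["score"],2)) for d in r.mark_of(p,t)])
E
```

```text
pics
{'time': 0.0, 'joint_positions': array([-1.41879116e+00,  2.59365061e-01,  1.53609872e+00,  2.00767337e-05,
        1.34801843e+00, -2.02779958e-01]), 'qvel': array([-4.91744562e-04, -2.00077921e-04,  6.27945291e-05, -9.00769490e-04,
       -1.38120167e-03,  3.71698366e-04]), 'tau': array([-6.57633154e-04, -4.46021962e+01, -2.90572715e+01, -7.81843137e-04,
        1.17921067e-02,  1.78532832e-05]), 'position': array([ 191.019461  , -515.18767356,  230.45656322]), 'orientation': array([ 9.84307110e-01,  1.76461385e-01,  3.37679274e-05, -9.44225501e-04]), 'ft_force': array([ 0.66570737, -0.20630575,  0.53123092]), 'moment': array([-0.02644137,  0.03234813,  0.02931887]), 'opening': 0.9970870074780143}
side [[-0.9, 0.333, -0.281, 68.495], [-0.436, -0.698, 0.568, 904.846], [-0.007, 0.634, 0.774, 1376.969], [0.0, 0.0, 0.0, 1.0]] [[484.4, 0.0, 262.4], [0.0, 484.4, 186.8], [0.0, 0.0, 1.0]] ['img', 'camera_matrix', 'world_from_camera', 'shot']
pack [([438.0, 308.0, -1.0], 0.86)]
pack_shoulder [([438.0, 306.0, 31.0], 0.84)]
dock [([294.0, -334.0, 3.0], 0.71), ([471.0, -312.0, -5.0], 0.55
[... 928 characters left out ...]
 [([328.0, -530.0, -5.0], 0.87), ([295.0, -335.0, -3.0], 0.62), ([476.0, -317.0, 0.0], 0.55)]
dock_mouth [([478.0, -310.0, 45.0], 0.79), ([330.0, -530.0, 46.0], 0.78), ([298.0, -330.0, 41.0], 0.77)]
chiller [([636.0, 6.0, 0.0], 0.92), ([678.0, -320.0, -1.0], 0.55)]
lid_handle [([544.0, -2.0, 172.0], 0.79)]
lid_hinge [([761.0, 14.0, 115.0], 0.73), ([365.0, -127.0, 1.0], 0.49), ([601.0, 510.0, -1.0], 0.47)]
amber_bottle [([678.0, -321.0, 1.0], 0.95)]
green_bottle [([704.0, 322.0, -4.0], 0.63), ([635.0, 6.0, -2.0], 0.35)]
mug [([677.0, -319.0, -0.0], 0.71), ([363.0, -129.0, 2.0], 0.65)]
nut_jar [([383.0, 129.0, 2.0], 0.63)]
bowl [([600.0, 509.0, -1.0], 0.74)]
can [([592.0, -490.0, -1.0], 0.79)]
```

View pics/side1.png

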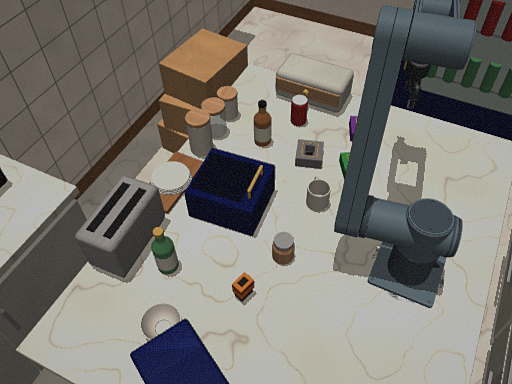

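View pics/top1.png

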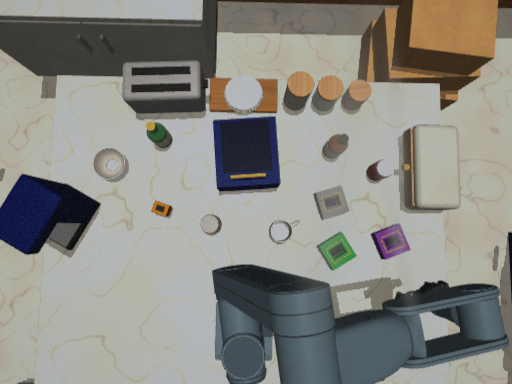

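The scene: the grey dock is at side (310,150) and top (331,202), the pack at side (243,287) and top (161,209), and the chiller in the centre. The green and purple look-alikes sit nearer the robot. Next I'll fit poses to the silhouettes.

```bash
cat >> h.py <<'E'
from scipy.optimize import minimize
def boxmask(p,parts,x,y,a,S=4):
    m=np.zeros((384*S,512*S),np.uint8);c,s=np.cos(a),np.sin(a)
    for sx,sy,z0,z1 in parts:
        P=[]
        for i in(-.5,.5):
            for j in(-.5,.5):
                for z in(z0,z1): P.append((proj(p,[x+c*i*sx-s*j*sy,y+s*i*sx+c*j*sy,z])+.5)*S)
        cv2.fillConvexPoly(m,cv2.convexHull(np.array(P,np.float32)).round().astype(np.int32),255)
    return cv2.resize(m,(512,384),interpolation=cv2.INTER_AREA)/255.
def fit(pm,parts,x0,y0,a0s):
    best=None
    for a0 in a0s:
        f=lambda v:sum(np.abs(boxmask(p,parts,v[0]*10,v[1]*10,v[2]*.2)-m).sum()/max(m.sum(),1) for p,m in pm)
        o=minimize(f,[x0/10,y0/10,a0/.2],method="Nelder-Mead",options=dict(initial_simplex=[[x0/10,y0/10,a0/.2],[x0/10+.6,y0/10,a0/.2],[x0/10,y0/10+.6,a0/.2],[x0/10,y0/10,a0/.2+1]],xatol=.01,fatol=1e-4))
        print("   a0",a0,np.round([o.x[0]*10,o.x[1]*10,np.degrees(o.x[2]*.2),o.fun],3))
        if best is None or o.fun<best.fun:best=o
    return best.x[0]*10,best.x[1]*10,best.x[2]*.2
PACK=[(40,56,30,80),(32,48,0,30)]
def sil(p,t,X):
    for d in r.silhouettes(p,t):
        m=np.array(d["pixels"]);ys,xs=np.nonzero(m)
        if len(xs) and np.hypot(*(np.array([xs.mean(),ys.mean()])-proj(p,X)))<12: return m.astype(float)
E
python3 - <<'E'
from h import *
P={c:r.read_camera(c) for c in("side","top")}
for t,parts,x,y,zc,A in[("pack",PACK,438,308,40,[-.7,0,.8,1.6]),("dock",[(100,100,0,45)],476,-314,30,[0,.4,.8]),("chiller",[(240,220,0,134)],636,6,70,[0])]:
    ms=[(p,sil(p,t,[x,y,zc])) for p in P.values()]
    print(t,[None if m is None else m.sum() for _,m in ms])
    ms=[(p,m) for p,m in ms if m is not None]
    if ms:
        fit(ms,parts,x,y,A)
        for q in ms: fit([q],parts,x,y,A[:1])
out=[]
for c,X in(("side",[438,308,60]),("top",[438,308,60]),("side",[476,-312,45]),("top",[476,-312,45])):
    p=P[c];u,v=proj(p,X).round().astype(int);cr=p["img"][v-28:v+28,u-38:u+38]
    out.append(cv2.resize(cr,(380,280),interpolation=cv2.INTER_CUBIC))
im=np.vstack([np.hstack(out[:2]),np.hstack(out[2:])]);cv2.imwrite("pics/crop.png",im[:,:,::-1])
E
```

```text
pack [np.float64(429.0), np.float64(216.0)]
   a0 -0.7 [ 4.36618e+02  3.06412e+02 -1.99760e+01  2.30000e-01]
   a0 0 [ 4.36581e+02  3.06463e+02 -1.75370e+01  2.25000e-01]
   a0 0.8 [4.36586e+02 3.06477e+02 1.62494e+02 2.25000e-01]
   a0 1.6 [435.146 306.419 101.673   0.65 ]
   a0 -0.7 [ 4.35622e+02  3.04686e+02 -2.17000e+01  8.50000e-02]
   a0 -0.7 [ 4.37478e+02  3.07820e+02 -1.80510e+01  1.00000e-01]
dock [np.float64(737.0), np.float64(767.0)]
   a0 0 [ 4.74089e+02 -3.17350e+02  1.77330e+01  1.32000e-01]
   a0 0.4 [ 4.73825e+02 -3.16967e+02  1.67720e+01  1.37000e-01]
   a0 0.8 [ 4.73451e+02 -3.16725e+02  1.82510e+01  1.35000e-01]
   a0 0 [ 4.71139e+02 -3.16261e+02  1.65560e+01  4.80000e-02]
   a0 0 [ 4.75905e+02 -3.17502e+02  1.77200e+01  6.60000e-02]
chiller [np.float64(5639.0), np.float64(4579.0)]
   a0 0 [6.35847e+02 3.77300e+00 5.14000e+00 3.90000e-02]
   a0 0 [6.35021e+02 4.45900e+00 4.82100e+00 1.80000e-02]
   a0 0 [6.37065e+02 3.51100e+00 4.94500e+00 1.80000e-02]
```

View pics/crop.png

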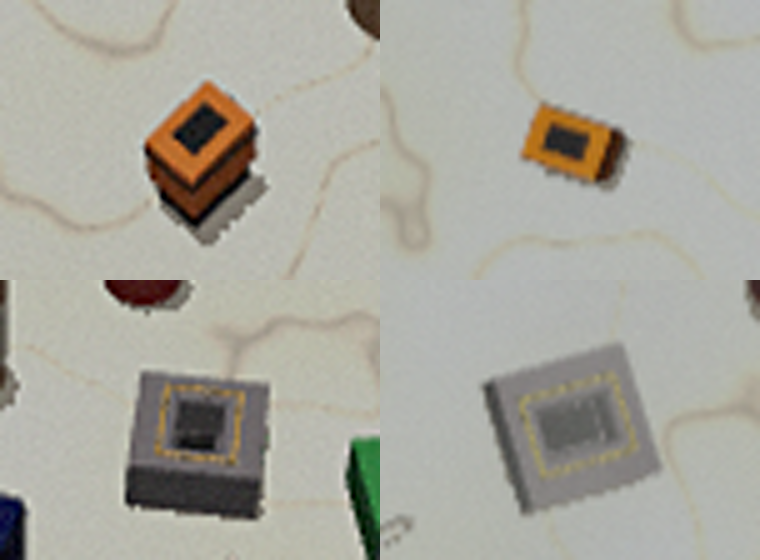

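The dock's long socket side runs along its y at about 17.7° yaw, and the pack's yaw is about -18°. I'll write a helper that turns targets into row numbers.

```bash
cat >> h.py <<'E'
def to(X,ax,tilt=None):
    """row numbers for TCP X (mm), tool pointing down, tool-x heading ax deg"""
    s=r.observe();R0=R.from_quat(s["orientation"])
    c,n=np.cos(np.radians(ax)),np.sin(np.radians(ax))
    R1=R.from_matrix(np.array([[c,n,0],[n,-c,0],[0,0,-1]]))
    print("t",round(s["time"],2),"tcp",s["position"].round(1),"F",s["ft_force"].round(1),"open",round(s["opening"],3))
    print("shift cm",(R0.inv().apply(np.array(X)-s["position"])/10).round(2),"rot",(R0.inv()*R1).as_rotvec().round(3))
E
python3 -c "
from h import *
to([437,306.5,160],71.5)"
```

```text
t 1.8 tcp [ 191.1 -515.8  231.3] F [-0.5  0.7  0.8] open 0.999
shift cm [ 51.62 -68.56   7.13] rot [ 0.     0.    -0.893]
```

Request:
play_rows(
  rows=[
    [[51.6,-68.6,7.1],[0,0,-0.893],8.5],
    [[51.6,-68.6,7.1],[0,0,-0.893],8.5],
    [[51.6,-68.6,7.1],[0,0,-0.893],8.5],
    [[51.6,-68.6,7.1],[0,0,-0.893],8.5],
    [[51.6,-68.6,7.1],[0,0,-0.893],8.5],
    [[51.6,-68.6,7.1],[0,0,-0.893],8.5],
    [[51.6,-68.6,7.1],[0,0,-0.893],8.5],
    [[51.6,-68.6,7.1],[0,0,-0.893],8.5],
    [[51.6,-68.6,7.1],[0,0,-0.893],8.5],
    [[51.6,-68.6,7.1],[0,0,-0.893],8.5],
    [[51.6,-68.6,7.1],[0,0,-0.893],8.5],
    [[51.6,-68.6,7.1],[0,0,-0.893],8.5],
    [[51.6,-68.6,7.1],[0,0,-0.893],8.5],
    [[51.6,-68.6,7.1],[0,0,-0.893],8.5],
    [[51.6,-68.6,7.1],[0,0,-0.893],8.5],
    [[51.6,-68.6,7.1],[0,0,-0.893],8.5],
    [[51.6,-68.6,7.1],[0,0,-0.893],8.5],
    [[51.6,-68.6,7.1],[0,0,-0.893],8.5],
    [[51.6,-68.6,7.1],[0,0,-0.893],8.5],
    [[51.6,-68.6,7.1],[0,0,-0.893],8.5],
  ],
)

```text
time: 3.8
position: [436.0, 305.8, 160.1]
orientation: [0.812, 0.584, -0.001, 0.0]
ft_force: [0.9, 0.2, -0.1]
opening: 0.998
```

```bash
python3 -c "
from h import *
to([437,306.5,38],71.8)
p=r.read_camera('side');save(p,'s2.png')
print(proj(p,[437,306.5,80]))"
```

```text
t 3.8 tcp [436.  305.8 160.1] F [ 0.9  0.2 -0.1] open 0.998
shift cm [ 0.11  0.08 12.21] rot [-0.001  0.001 -0.005]
[241.70998305 280.92706516]
```

Request:
play_rows(
  rows=[
    [[0.1,0.1,4],[0,0,0],8.5],
    [[0.1,0.1,8],[0,0,0],8.5],
    [[0.1,0.1,11],[0,0,0],8.5],
    [[0.1,0.1,12.2],[0,0,0],8.5],
    [[0.1,0.1,12.2],[0,0,0],8.5],
    [[0.1,0.1,12.2],[0,0,0],3],
    [[0.1,0.1,12.2],[0,0,0],3],
    [[0.1,0.1,12.2],[0,0,0],3],
    [[0.1,0.1,12.2],[0,0,0],3],
    [[0.1,0.1,12.2],[0,0,0],3],
    [[0.1,0.1,12.2],[0,0,0],3],
    [[0.1,0.1,12.2],[0,0,0],3],
  ],
  newtons=50,
)

```text
time: 5.05
position: [438.6, 307.8, 39.7]
orientation: [0.811, 0.584, 0.001, 0.0]
ft_force: [-1.0, -1.3, 6.1]
opening: 0.463
```

```bash
python3 -c "
from h import *
to([474.0,-317,220],107.5)
p=r.read_camera('side');save(p,'s2.png')
cv2.imwrite('pics/s2c.png',cv2.resize(p['img'][210:330,170:330,::-1],(640,480)))"
```

```text
t 5.05 tcp [438.6 307.8  39.7] F [-1.  -1.3  6.1] open 0.463
shift cm [-58.11  23.2  -18.07] rot [ 0.002 -0.001 -0.628]
```

View pics/s2c.png

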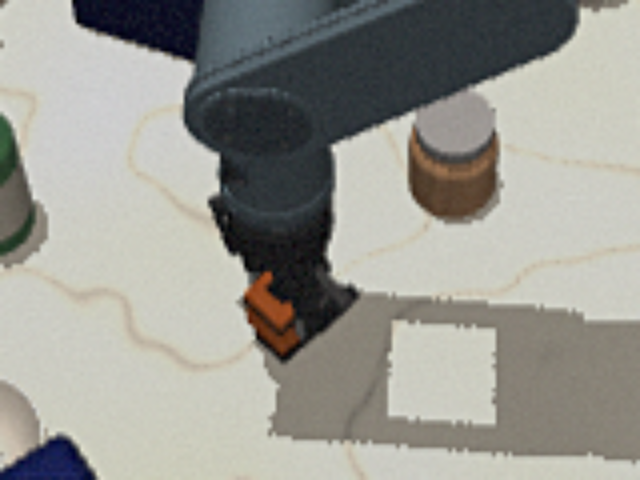

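Request:
play_rows(
  rows=[
    [[0,0,-4],[0,0,0],3],
    [[0,0,-9],[0,0,0],3],
    [[0,0,-14],[0,0,0],3],
    [[0,0,-18],[0,0,0],3],
    [[-58.1,23.2,-18],[0,0,-0.628],3],
    [[-58.1,23.2,-18],[0,0,-0.628],3],
    [[-58.1,23.2,-18],[0,0,-0.628],3],
    [[-58.1,23.2,-18],[0,0,-0.628],3],
    [[-58.1,23.2,-18],[0,0,-0.628],3],
    [[-58.1,23.2,-18],[0,0,-0.628],3],
    [[-58.1,23.2,-18],[0,0,-0.628],3],
    [[-58.1,23.2,-18],[0,0,-0.628],3],
    [[-58.1,23.2,-18],[0,0,-0.628],3],
    [[-58.1,23.2,-18],[0,0,-0.628],3],
    [[-58.1,23.2,-18],[0,0,-0.628],3],
    [[-58.1,23.2,-18],[0,0,-0.628],3],
    [[-58.1,23.2,-18],[0,0,-0.628],3],
    [[-58.1,23.2,-18],[0,0,-0.628],3],
    [[-58.1,23.2,-18],[0,0,-0.628],3],
    [[-58.1,23.2,-18],[0,0,-0.628],3],
  ],
)

```text
time: 7.1
position: [473.2, -316.0, 217.9]
orientation: [0.591, 0.806, 0.0, -0.001]
ft_force: [-0.6, -0.2, -2.9]
opening: 0.461
```

```bash
python3 -c "
from h import *
to([474.0,-317,105],107.5)
P=[r.read_camera(c) for c in('side','top')]
for p in P:
  for t in('pack_shoulder','dock_mouth','pack','dock'): print(t,[(np.round(w(p,d['location'])).tolist(),round(d['score'],2)) for d in r.mark_of(p,t)])
"
```

```text
t 7.1 tcp [ 473.2 -316.   217.9] F [-0.6 -0.2 -2.9] open 0.461
shift cm [-0.14  0.05 11.29] rot [-0.    -0.002 -0.   ]
pack_shoulder [([479.0, -319.0, 210.0], 0.63)]
dock_mouth [([467.0, -313.0, 46.0], 0.68)]
pack [([475.0, -319.0, 180.0], 0.62)]
dock [([469.0, -313.0, -4.0], 0.67)]
pack_shoulder []
dock_mouth [([475.0, -316.0, 47.0], 0.96), ([330.0, -529.0, 46.0], 0.6)]
pack []
dock [([334.0, -532.0, -4.0], 0.95), ([479.0, -318.0, 2.0], 0.74)]
```

Request:
play_rows(
  rows=[
    [[-0.1,0.1,5],[0,0,0],3],
    [[-0.1,0.1,10],[0,0,0],3],
    [[-0.1,0.1,11.8],[0,0,0],3],
    [[-0.1,0.1,11.8],[0,0,0],3],
    [[-0.1,0.1,11.8],[0,0,0],3],
    [[-0.1,0.1,11.8],[0,0,0],3],
  ],
)

```text
time: 8.2
position: [476.0, -319.0, 102.4]
orientation: [0.591, 0.806, -0.0, 0.002]
ft_force: [0.4, 0.4, -1.9]
opening: 0.46
```

```bash
python3 - <<'E'
from h import *
to([474.0,-317,90],107.5)
out=[]
for c in('side','top'):
  p=r.read_camera(c)
  for t in('pack_shoulder','dock_mouth'): print(t,[(np.round(w(p,d['location'])).tolist(),round(d['score'],2)) for d in r.mark_of(p,t)])
  u,v=proj(p,[474,-317,70]).round().astype(int);out.append(cv2.resize(p["img"][v-30:v+30,u-30:u+30],(390,390),interpolation=cv2.INTER_CUBIC));print(u,v)
  for X in([473,-317,0],):
    m=sil(p,"dock",[473,-317,30])
    if m is not None: print("dock vis",m.sum())
cv2.imwrite("pics/c3.png",np.hstack(out)[:,:,::-1])
E
```

```text
t 8.2 tcp [ 476.  -319.   102.4] F [ 0.4  0.4 -1.9] open 0.46
shift cm [ 0.26 -0.13  1.24] rot [ 0.002  0.004 -0.   ]
pack_shoulder [([483.0, -317.0, 94.0], 0.68)]
dock_mouth [([470.0, -312.0, 44.0], 0.93), ([699.0, 323.0, -0.0], 0.31)]
310 144
dock vis 688.0
pack_shoulder []
dock_mouth [([330.0, -531.0, 43.0], 0.73), ([601.0, 509.0, -2.0], 0.68)]
334 201
dock vis 254.0
```

View pics/c3.png

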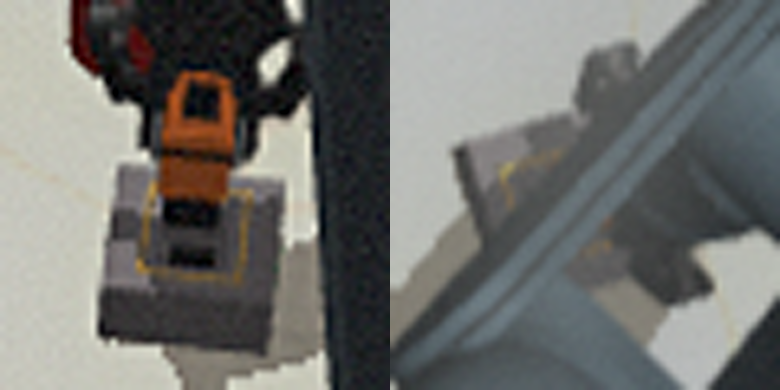

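```bash
cat >> h.py <<'E'
def avg(n=6):
    q=[]
    for i in range(n):
        p=r.read_camera("side");s=r.observe();q.append(np.r_[s["position"],s["ft_force"]])
    return np.mean(q,0),np.std(q,0),p
def edges(im,p,S,o,parts,x,y,a,dz,col):
    c,s=np.cos(a),np.sin(a)
    for sx,sy,z0,z1 in parts:
        V=[[x+c*i*sx-s*j*sy,y+s*i*sx+c*j*sy,z+dz] for z in(z0,z1) for i,j in((-.5,-.5),(.5,-.5),(.5,.5),(-.5,.5))]
        V=[tuple((((proj(p,v)-o)+.5)*S).astype(int).tolist()) for v in V]
        for k in range(4):
            for A,B in((k,(k+1)%4),(4+k,4+(k+1)%4),(k,4+k)): cv2.line(im,V[A],V[B],col,1)
E
python3 - <<'E'
from h import *
m,s,p=avg();print(m.round(2),s.round(2),r.observe()["time"])
a=np.radians(17.6);ax=m
u,v=proj(p,[474,-317,70]).round().astype(int);o=np.array([u-30,v-35])
im=cv2.resize(p["img"][v-35:v+25,u-30:u+30],(600,600),interpolation=cv2.INTER_CUBIC)[:,:,::-1].copy()
edges(im,p,10,o,[(100,100,0,45),(35,51,45,45)],471.1,-316.3,a,0,(255,255,0))
edges(im,p,10,o,PACK,m[0]-2.0,m[1]+.5,a,m[2]-39,(0,255,0))
cv2.imwrite("pics/c4.png",im)
E
```

```text
[ 4.7475e+02 -3.1782e+02  1.0037e+02  2.3000e-01  2.0000e-02 -2.4600e+00] [0.03 0.03 0.11 0.47 0.48 0.21] 8.9
```

View pics/c4.png

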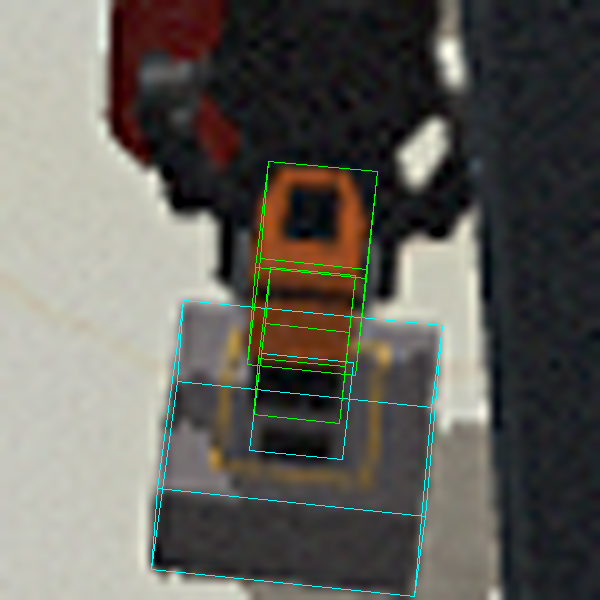

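Green overlay: the pack sits at about the right place. The orange body spans x 255–360 in the crop, over the socket at x 250–350, so it is aligned to about 1–2 mm. I'll insert it slowly.

Request:
play_rows(
  rows=[
    [[0,0,1.0],[0,0,0],3],
    [[0,0,1.5],[0,0,0],3],
    [[0,0,1.8],[0,0,0],3],
    [[0,0,2.1],[0,0,0],3],
    [[0,0,2.4],[0,0,0],3],
    [[0,0,2.4],[0,0,0],3],
    [[0,0,2.4],[0,0,0],3],
  ],
)

```text
time: 9.6
position: [474.6, -317.5, 83.9]
orientation: [0.591, 0.807, -0.001, 0.001]
ft_force: [-17.3, 15.8, 56.8]
opening: 0.467
```

```bash
python3 - <<'E'
from h import *
m,s,p=avg(3);print(m.round(2),s.round(2),r.observe()["time"],r.observe()["moment"].round(2))
E
```

```text
[ 474.56 -317.5    83.87  -16.57   15.86   56.39] [0.   0.02 0.02 0.38 0.57 0.35] 9.75 [ 2.03  3.13 -0.31]
```

Blocked at the mouth, with the force pushing toward -x,+y. I'll look before moving again.

```bash
python3 - <<'E'
from h import *
p=r.read_camera("side");m=r.observe()["position"];a=np.radians(17.6)
u,v=proj(p,[474,-317,70]).round().astype(int);o=np.array([u-25,v-25])
im0=cv2.resize(p["img"][v-25:v+20,u-25:u+25],(750,675),interpolation=cv2.INTER_CUBIC)[:,:,::-1].copy()[:600]
im=im0
edges(im,p,15,o,[(100,100,0,45),(35,51,45,45)],471.1,-316.3,a,0,(255,255,0))
edges(im,p,15,o,PACK[:1],m[0]-2.4,m[1]+.6,a,m[2]-39,(0,255,0))
cv2.imwrite("pics/c5.png",im)
E
```

```text
(no output)
```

View pics/c5.png

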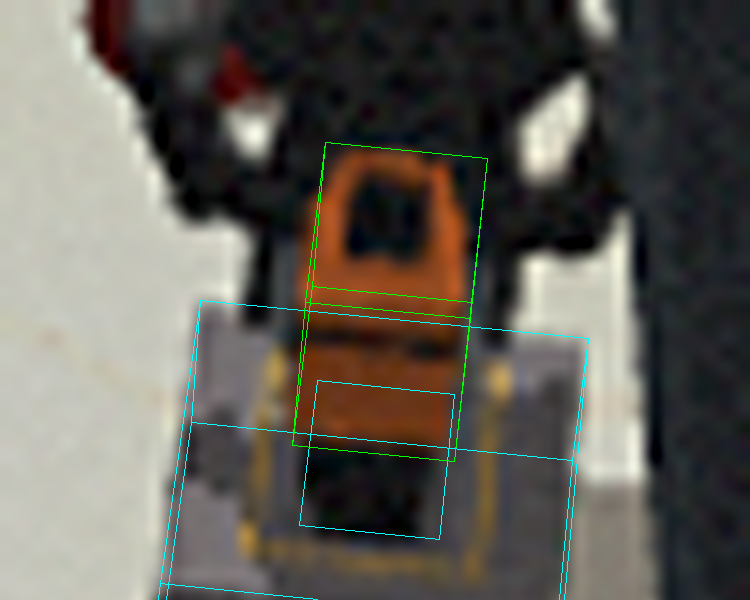

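Request:
play_rows(
  rows=[
    [[0,0,-1.2],[0,0,0],3],
    [[0.3,-0.15,-1.2],[0,0,0],3],
    [[0.3,-0.15,-1.2],[0,0,0],3],
    [[0.3,-0.15,-0.6],[0,0,0],3],
    [[0.3,-0.15,-0.2],[0,0,0],3],
    [[0.3,-0.15,-0.2],[0,0,0],3],
  ],
  newtons=60,
)

```text
time: 10.4
position: [472.3, -315.3, 80.2]
orientation: [0.591, 0.806, -0.0, -0.0]
ft_force: [-6.7, 7.2, 24.5]
opening: 0.465
```

```bash
python3 - <<'E'
from h import *
m,s,p=avg(2);print(m.round(2),s.round(2),r.observe()["time"],r.observe()["moment"].round(2))
E
```

```text
[ 472.31 -315.24   80.2    -7.16    6.7    24.4 ] [0.01 0.01 0.01 0.29 0.11 0.74] 10.5 [ 0.79  1.17 -0.1 ]
```

Deeper with less force, so this is the right direction. Continuing.

Request:
play_rows(
  rows=[
    [[0.1,-0.05,-0.3],[0,0,0],3],
    [[0.25,-0.15,-0.3],[0,0,0],3],
    [[0.25,-0.15,0],[0,0,0],3],
    [[0.25,-0.15,0.3],[0,0,0],3],
    [[0.25,-0.15,0.3],[0,0,0],3],
  ],
)

```text
time: 11.0
position: [469.6, -312.9, 73.8]
orientation: [0.592, 0.806, 0.0, -0.001]
ft_force: [0.1, -1.0, -2.2]
opening: 0.465
```

```bash
python3 - <<'E'
from h import *
m,s,p=avg(2);print(m.round(2),s.round(2),r.observe()["time"],r.observe()["moment"].round(2),r.observe()["opening"],r.observe()["orientation"].round(4))
E
```

```text
[ 4.6991e+02 -3.1322e+02  7.4400e+01 -1.2000e-01  2.2000e-01 -2.0900e+00] [0.09 0.1  0.2  0.31 0.05 0.12] 11.1 [-0.   -0.02 -0.  ] 0.4588836956710962 [ 5.915e-01  8.063e-01  1.000e-04 -6.000e-04]
```

The plug is in the mouth with no load. Pushing it home.

Request:
play_rows(
  rows=[
    [[0,0,0.4],[0,0,0],3],
    [[0,0,0.8],[0,0,0],3],
    [[0,0,1.2],[0,0,0],3],
    [[0,0,1.5],[0,0,0],3],
    [[0,0,1.8],[0,0,0],3],
    [[0,0,2.1],[0,0,0],3],
    [[0,0,2.1],[0,0,0],3],
    [[0,0,2.1],[0,0,0],3],
  ],
)

```text
time: 11.9
position: [470.3, -313.5, 54.8]
orientation: [0.591, 0.806, -0.0, 0.0]
ft_force: [-1.0, 1.5, 2.9]
opening: 0.467
```

```bash
python3 - <<'E'
from h import *
m,s,p=avg(2);print(m.round(2),s.round(2),r.observe()["time"],r.observe()["moment"].round(2),r.observe()["opening"],r.observe()["orientation"].round(4))
E
```

```text
[ 470.26 -313.55   54.74   -1.84    1.54    4.58] [0.   0.02 0.01 0.61 0.35 0.21] 12.0 [0.36 0.26 0.04] 0.46222755104071267 [ 5.915e-01  8.063e-01 -0.000e+00  1.000e-04]
```

Request:
play_rows(
  rows=[
    [[0,0,0.3],[0,0,0],3],
    [[0,0,0.3],[0,0,0],3],
    [[0,0,0.3],[0,0,0],3],
  ],
)

```text
time: 12.3
position: [470.3, -313.6, 54.6]
orientation: [0.591, 0.806, -0.0, 0.001]
ft_force: [-8.0, 6.6, 26.4]
opening: 0.465
```

Request:
play_rows(
  rows=[
    [[0,0,-0.4],[0,0,0],3],
    [[0,0,-0.4],[0,0,0],6],
    [[0,0,-0.4],[0,0,0],7.5],
    [[0,0,-0.4],[0,0,0],7.5],
    [[0,0,-0.4],[0,0,0],7.5],
    [[0,0,-4],[0,0,0],7.5],
    [[0,0,-9],[0,0,0],7.5],
    [[0,0,-14],[0,0,0],7.5],
    [[0,0,-19],[0,0,0],7.5],
  ],
)

```text
time: 13.2
position: [470.0, -313.2, 242.8]
orientation: [0.591, 0.806, 0.0, -0.0]
ft_force: [1.0, -1.3, -0.6]
opening: 0.881
```

```bash
python3 - <<'E'
from h import *
m,s,p=avg(2);print(m.round(2),s.round(2),r.observe()["time"])
print([(np.round(w(p,d['location'])).tolist(),round(d['score'],2)) for d in r.mark_of(p,"pack_shoulder")],[(np.round(w(p,d['location'])).tolist(),round(d['score'],2)) for d in r.mark_of(p,"lid_handle")])
u,v=proj(p,[474,-317,70]).round().astype(int)
cv2.imwrite("pics/c6.png",cv2.resize(p["img"][v-25:v+20,u-25:u+25],(600,540),interpolation=cv2.INTER_CUBIC)[:,:,::-1])
E
```

```text
[ 473.07 -316.14  250.88    0.86   -1.18    2.79] [0.08 0.1  1.63 0.16 0.47 2.83] 13.3
[([475.0, -316.0, 43.0], 0.72)] [([542.0, -5.0, 167.0], 0.68)]
```

View pics/c6.png

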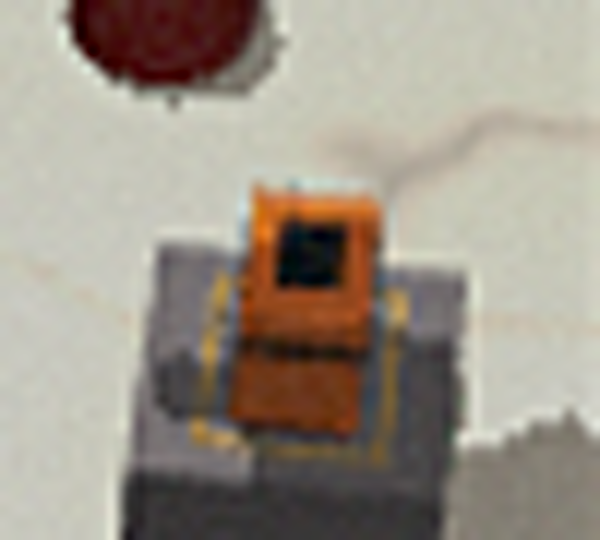

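The pack is home: it stopped hard at the predicted height with 26 N, and in the picture the head sits flat within the brass frame. Next, the lid handle.

```bash
python3 - <<'E'
from h import *
to([546.2,-4.2,240],95.1)
E
```

```text
t 13.4 tcp [ 470.8 -314.   242.6] F [ 0.2 -0.3 -1.1] open 0.879
shift cm [27.28 16.5   0.2 ] rot [0.002 0.003 0.216]
```

Request:
play_rows(
  rows=[
    [[27.3,16.5,0.2],[0,0,0.216],5],
    [[27.3,16.5,0.2],[0,0,0.216],5],
    [[27.3,16.5,0.2],[0,0,0.216],5],
    [[27.3,16.5,0.2],[0,0,0.216],5],
    [[27.3,16.5,0.2],[0,0,0.216],5],
    [[27.3,16.5,0.2],[0,0,0.216],5],
    [[27.3,16.5,0.2],[0,0,0.216],5],
    [[27.3,16.5,0.2],[0,0,0.216],5],
    [[27.3,16.5,0.2],[0,0,0.216],5],
    [[27.3,16.5,0.2],[0,0,0.216],5],
    [[27.3,16.5,0.2],[0,0,0.216],5],
    [[27.3,16.5,0.2],[0,0,0.216],5],
  ],
  newtons=25,
)

```text
time: 14.6
position: [545.5, -4.7, 239.1]
orientation: [0.676, 0.737, -0.0, -0.0]
ft_force: [1.2, -0.2, 0.1]
opening: 0.585
```

```bash
python3 - <<'E'
from h import *
to([546.2,-4.2,152],95.1)
p=r.read_camera("side")
to([546.2,-4.2,152],95.1)
E
```

```text
t 14.6 tcp [545.5  -4.7 239.1] F [ 1.2 -0.2  0.1] open 0.585
shift cm [0.05 0.08 8.71] rot [-0.     0.    -0.002]
t 14.65 tcp [545.5  -4.6 239.3] F [ 1.  -0.4  0.1] open 0.587
shift cm [0.03 0.07 8.73] rot [-0.     0.    -0.002]
```

Request:
play_rows(
  rows=[
    [[0,0.1,3],[0,0,0],5],
    [[0,0.1,6],[0,0,0],5],
    [[0,0.1,8],[0,0,0],5],
    [[0,0.1,8.7],[0,0,0],5],
    [[0,0.1,8.7],[0,0,0],5],
    [[0,0.1,8.7],[0,0,0],0.6],
    [[0,0.1,8.7],[0,0,0],0.6],
    [[0,0.1,8.7],[0,0,0],0.6],
    [[0,0.1,8.7],[0,0,0],0.6],
    [[0,0.1,8.7],[0,0,0],0.6],
    [[0,0.1,8.7],[0,0,0],0.6],
    [[0,0.1,8.7],[0,0,0],0.6],
  ],
  newtons=25,
)

```text
time: 15.85
position: [545.2, -3.8, 153.5]
orientation: [0.675, 0.738, -0.001, -0.0]
ft_force: [-7.7, -2.3, 5.9]
opening: 0.128
```

```bash
python3 - <<'E'
from h import *
m,s,p=avg(3);print(m.round(2),s.round(2),r.observe()["time"],r.observe()["opening"])
E
```

```text
[545.22  -3.82 153.52  -7.33  -1.37   5.97] [0.02 0.01 0.01 0.04 0.72 0.18] 16.0 0.12566202860165296
```

The fingers are on the bar (about 11 mm opening). Raising the lid along its arc.

Request:
play_rows(
  rows=[
    [[0,0.25,-0.9],[0,0,0],0.6],
    [[0,0.51,-1.81],[0,0,0],0.6],
    [[0,0.84,-2.7],[0,0,0],0.6],
    [[0,1.17,-3.57],[0,0,0],0.6],
    [[0,1.57,-4.42],[0,0,0],0.6],
    [[0,1.98,-5.27],[0,0,0],0.6],
    [[0,2.46,-6.1],[0,0,0],0.6],
    [[0,2.94,-6.89],[0,0,0],0.6],
    [[0,3.49,-7.67],[0,0,0],0.6],
    [[0,4.04,-8.42],[0,0,0],0.6],
    [[0,4.65,-9.15],[0,0,0],0.6],
    [[0,5.26,-9.84],[0,0,0],0.6],
    [[0,5.93,-10.52],[0,0,0],0.6],
    [[0,6.61,-11.16],[0,0,0],0.6],
    [[0,7.33,-11.77],[0,0,0],0.6],
    [[0,8.06,-12.35],[0,0,0],0.6],
    [[0,8.83,-12.9],[0,0,0],0.6],
    [[0,9.62,-13.41],[0,0,0],0.6],
    [[0,9.62,-13.41],[0,0,0],0.6],
    [[0,9.62,-13.41],[0,0,0],0.6],
  ],
)

```text
time: 18.0
position: [641.5, 4.4, 290.0]
orientation: [0.675, 0.738, -0.0, 0.001]
ft_force: [-8.5, -2.0, 11.0]
opening: 0.126
```

```bash
python3 - <<'E'
from h import *
m,s,p=avg(4);o=r.observe();print(m.round(2),s.round(2),o["time"],o["opening"])
save(p,"s7.png")
c=[p,r.read_camera("top")]
for q in c:
  for t in("lid_handle","pack_shoulder","dock_mouth","lid_hinge"): print(t,[(np.round(w(q,d['location'])).tolist(),round(d['score'],2)) for d in r.mark_of(q,t)])
u,v=proj(p,[620,0,150]).round().astype(int)
cv2.imwrite("pics/c7.png",cv2.resize(p["img"][60:260,150:380],(690,600),interpolation=cv2.INTER_CUBIC)[:,:,::-1])
E
```

```text
[641.31   4.45 289.88  -8.8   -2.09  11.14] [0.04 0.01 0.02 0.52 0.28 0.26] 18.2 0.12381645165020166
lid_handle [([640.0, 4.0, 301.0], 0.8)]
pack_shoulder [([476.0, -317.0, 46.0], 0.65), ([586.0, -488.0, 5.0], 0.16)]
dock_mouth [([473.0, -314.0, 45.0], 0.7)]
lid_hinge [([756.0, 12.0, 120.0], 0.86)]
lid_handle [([641.0, 8.0, 305.0], 0.9)]
pack_shoulder [([476.0, -317.0, 45.0], 0.77)]
dock_mouth [([477.0, -314.0, 50.0], 0.67), ([297.0, -332.0, 42.0], 0.63), ([474.0, -316.0, 1.0], 0.6), ([328.0, -530.0, 45.0], 0.59)]
lid_hinge [([642.0, 7.0, 305.0], 0.22)]
```

View pics/c7.png

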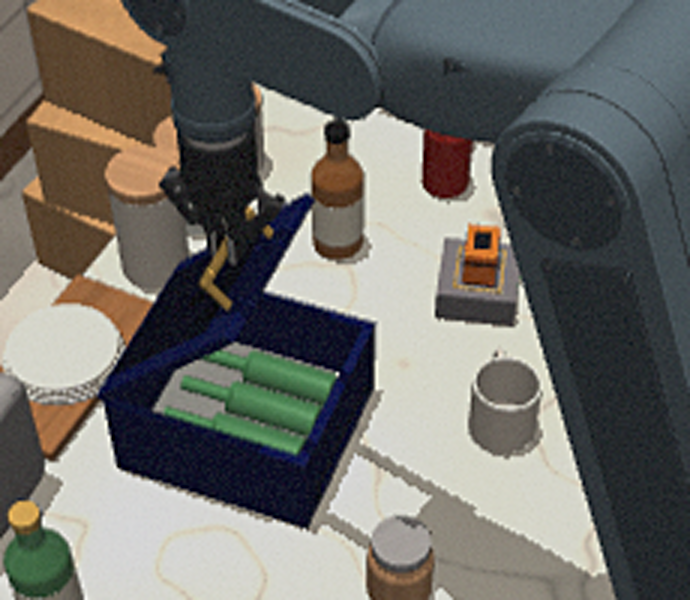

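The lid is up with the fingers on the bar at crop (225,260), the pack sits in the dock at (482,255), and the bystanders are upright. From the handle's displacement the angle is about 45°, and it is steady. Handing in.

```bash
python3 -c "
from h import *
print(r.sign_off())"
```

```text
the job is handed in; nothing more can be done
None
```

The power pack is plugged into the grey dock and released, and the gripper is holding the lid by its brass handle at about 45°. I handed the job in at about 18 s; no verdict is reported.

- **Pack:** The first push stopped at the socket mouth with about 56 N, so I shifted the pack about 6 mm in the direction the force pointed. It then slid in freely and stopped hard at the expected height (26 N). After release, the pictures put its shoulder at 45–46 mm height, within about 3 mm sideways of the dock mouth. That is about as fine as the cameras can tell.
- **Disagreement:** The camera position for the dock differed from the arm's reading by about 3–4 mm. I relied on the force and the stop height instead.
- **Lid:** The handle's rise gives about 45.4°, with the camera marks at 301–305 mm against 303 mm expected. The fingers were steady on the bar at about 11 mm opening and 14 N wrist force.
- **Other things on the counter:** Those visible in the last side picture were upright and looked undisturbed. I did not re-measure where they stand, and the bowl was outside that view.

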